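# Slide the sample carrier along the rail into the reader's corner pocket

### The arm

A 6-joint arm with a two-finger parallel gripper is mounted at the origin on the work surface. World frame = base frame: x ahead of the robot, y to its left, z up, the work surface at z = 0. Lengths are in mm, angles in rad, forces in N, time in s.
With the tool pointing down it reaches from about 325 to 900 mm from the base axis. Payload 3.5 kg.
Tool frame: the origin (TCP) lies midway between the tips of the shut fingers; the grasp point (between the pads) lies 19 mm behind it; y points along the fingers, z is the direction in which the jaws open and shut, and the axes are right-handed (so a half turn about y gives the same grasp; the last joint's range is limited). The gripper opens to 85 mm and grips with 20 to 120 N. Pads are 22 mm wide; open, the fingers measure 114 mm over their backs; the gripper's body (76 mm by 85 mm) begins 54 mm behind the grasp point. The pads swing forward as they close: fully open they stand 13 mm farther back than shut.
Start: joints at [-1.341, 0.276, -0.026, 1.268, 0, 1.467], TCP at [204.17, -590.709, 231.313] pointing down, gripper open.
Joint ranges: [-3.12, 3.12], [-0.85, 1.88], [-1.08, 1.24], [-1.95, 2.15], [-1.57, 1.53], [-3.14, 3.14]. Speed limits (rad/s): [2.57, 2.57, 3.14, 3.14, 3.14, 3.14].

### API

Orientations are given as [roll, pitch, yaw] about the fixed x, y, z axes, in that order (R = Rz(yaw) Ry(pitch) Rx(roll)).
In Python, from bench import * gives the robot as it stands. Calls block until the motion is done:
- move_ptp(position, orientation): joint-space move of the TCP to a pose.
- move_linear(position, max_speed=150, rot=None): straight line of the TCP; rot=None keeps the orientation; max_speed is the mean speed in mm/s.
- goto_joints(angles): joint-space move.
- move_gripper(opening, newtons=None): finger opening in mm; newtons is the grip in N (None keeps the last); returns when the fingers have stopped.
- wait(seconds).
- inverse_kinematics(position, orientation): joint angles nearest the present ones, or None.
- get_state(): the state.
- get_image(name): name is "scene" or "top"; returns (picture, depth): 400x640x3 uint8, blue, green, red; 400x640 float32, mm along the optical axis (not along the pixel's ray), 0 where there is no reading.
- get_calibration(name): a dict with "camera_matrix" (3x3 intrinsics, pixels), "D" ([k1, k2, p1, p2, k3] as OpenCV has them; the pictures are not rectified), "extrinsics" (4x4, takes a point from camera to world coordinates). Camera axes: x right, y down, z forward; pixel columns grow to the right and rows downward; lengths in mm; the calibration is good to about 2 mm. A picture is of the moment at which its call begins. get_calibration takes no time and is no camera call.
A pose or a line that the arm cannot do raises IKError and nothing moves.
- sign_off(): hands the job in, once; it reports no verdict.
The state is a dict: "clock": time; "joint_positions": joint angles; "qvel": joint speeds; "effort": joint torques, N m; "tcp_pos": TCP position; "ee_rot": TCP orientation; "contact_force": force on the tool from outside, world axes, zero at the start; "torque": the same for the moment, N m; "grip_width": finger opening in mm.
Only numpy, scipy, OpenCV 4.12 (cv2) and the standard library are available. Lean on these libraries where they do the work, as an engineer would, in place of code of your own. Each camera call takes 0.05 s, during which the arm holds its last target.

### The job

With a fingertip, gently push the blue sample carrier flush against the long rail on the reader's deck, then keep it against the rail and slide it along into the corner pocket over the measuring port, until it is fully home: flat on the deck, square, and touching both the rail and the end stop. Only push or drag it, without pinching it, pressing hard or lifting it off the deck, and leave the white reference carrier, the jar and the steel die where they are. End with the robot clear of everything.

Things in the scene. Friction and masses are not known exactly. Their poses are not given: they have to be found in the camera images.
- sample: blue sample carrier with a darker blue panel on its flat top: a loose solid block 40 mm (its x) by 50 mm (its y) by 14 mm high, 0.055 to 0.115 kg; origin at the centre of its underside, z up. Lies on the deck, its 50 mm sides along the rail but turned by up to 0.45 rad. Slides easily on the deck and rail (friction about 0.25); finger pads pressed on its top grip it better than the deck does
- reference: white reference carrier, same size and weight as the blue one, loose on the deck; origin at the centre of its underside. Blue and white lie about 110 mm apart along the rail, both at least 85 mm clear of the rail, in either order. Leave it alone
- reader: fixed light-grey reflectance reader, 220 mm (x) by 350 mm (y), with a flat dark-grey deck 100 mm above the bench, turned by up to 0.3 rad; origin on the bench, 10 mm in +x from under the deck's centre, axes as at the pocket. Aluminium bars 8 mm high and 12 mm wide stand on the deck: the long rail, the end stop at the rail's +y end, and a short lip parallel to the rail; between them is the pocket
- pocket (a point): point on the deck's surface at the centre of the port (dark window in a steel ring) where the origin of a carrier that is fully home lies: 20 mm from the rail's face, 25 mm from the end stop's face. Its x axis points square to the rail and towards it, y along the rail towards the end stop, z up. A carrier is home with its x axis along this one, either way round
- rail (a point): point on the deck at the foot of the rail's face, at the reader's y = 0. Axes as at the pocket: the face looks to -x and runs straight along y from y = -160 mm to the end stop's face at y = 150 mm; the end stop's face looks to -y and runs from x = -55 to 0 mm
- lip (a point): point on the deck at the foot of the lip's face that looks towards the rail, at the lip's middle. Axes as at the pocket. The face is 43 mm from the rail's face, from y = -15 mm to the end stop at y = 15 mm; before that a lead-in, 23 mm long in y, flares 8 mm away from the rail. The lip is 8 mm high
- jar_mid (a point): centre of a small amber jar with a white cap, 44 mm across and 62 mm high, loose on the bench beyond the reader's -y end. Leave it alone
- die_mid (a point): centre of a steel pellet die, 52 mm across at the foot and 64 mm high, 0.5 kg, loose on the bench beyond the reader's +y end. Leave it alone

How it is judged (in metres and radians):
On the way:
1. the blue carrier lies flush against the rail while still clear of the pocket (x of sample in the frame of pocket above -0.003 m and y of sample in the frame of pocket below -0.035 m and angle between the x axis of sample and the x axis of pocket, either way round below 0.08 rad), for 0.2 s.
At the end, for the whole second after the job is handed in: the blue carrier rests flat on the deck in the corner pocket, within 2 mm of the rail and within 2 mm of the end stop, square to within 0.06 rad; the white carrier has moved less than 8 mm, the jar and the die less than 15 mm (x of sample in the frame of pocket between -0.002 and 0.002 m and y of sample in the frame of pocket between -0.002 and 0.002 m and z of sample in the frame of pocket below 0.0015 m and angle between sample's own z axis and vertical below 0.04 rad and angle between the x axis of sample and the x axis of pocket, either way round below 0.06 rad and linear speed of sample below 0.005 m/s and distance of reference from where it was at the start of the episode below 0.008 m and distance of each of jar_mid, die_mid from where it was at the start of the episode below 0.015 m); the robot touches nothing.
It fails at once if the blue carrier is lifted off the deck or tipped (z of sample in the frame of pocket above 0.006 m or angle between sample's own z axis and vertical above 0.25 rad).
It fails at once if the blue carrier is pinched or pressed hard (over 35 N from the fingers) (contact force between the fingers and sample above 35 N).
It fails at once if the blue carrier comes to the pocket more than 8 mm away from the rail (y of sample in the frame of pocket above -0.035 m and x of sample in the frame of pocket below -0.008 m).
It fails at once if the white reference carrier is moved (distance of reference from where it was at the start of the episode above 0.008 m).
It fails at once if the jar or the die is moved (distance of any of jar_mid, die_mid from where it was at the start of the episode above 0.015 m).
It also fails if it takes over 54 s, if anything falls off the work surface, if the arm or the gripper's body presses on something with over 40 N, if the wrist force passes 120 N, or if a joint passes its speed limit or range.

## Working session

There is one attempt and no reset: what is moved stays moved. The work goes in short steps, each a Python script; the robot and the scene stay as the last script left them, time stands still between calls to the robot, and variables do not carry over. Pictures are saved under pics/ and viewed, and the job is handed in when it is done.

```bash
ls; mkdir -p pics; python3 - <<'E'
from bench import *
import cv2,numpy as np
for n in("scene","top"):
    p,d=get_image(n); cv2.imwrite(f"pics/{n}0.png",p); np.save(f"pics/{n}0d.npy",d); np.save(f"pics/{n}0p.npy",p)
    c=get_calibration(n); print(n,c)
s=get_state();print(s)
E
```

```text
pics
scene {'camera_matrix': array([[517.47108298,   0.        , 317.69535121],
       [  0.        , 517.47108298, 195.85535212],
       [  0.        ,   0.        ,   1.        ]]), 'D': array([-0.05468046,  0.        ,  0.        ,  0.        ,  0.        ]), 'extrinsics': array([[-8.84484142e-01,  3.37079893e-01, -3.22590991e-01,
         8.82183593e+02],
       [ 4.66516635e-01,  6.49415764e-01, -6.00517605e-01,
         5.75336394e+02],
       [ 7.07326479e-03, -6.81642363e-01, -7.31651323e-01,
         7.74015644e+02],
       [ 0.00000000e+00,  0.00000000e+00,  0.00000000e+00,
         1.00000000e+00]])}
top {'camera_matrix': array([[478.63431278,   0.        , 325.49913171],
       [  0.        , 478.63431278, 203.27053636],
       [  0.        ,   0.        ,   1.        ]]), 'D': array([-0.09530475,  0.        ,  0.        ,  0.        ,  0.        ]), 'extrinsics': array([[-7.29898757e-04, -9.69484846e-01,  2.45150158e-01,
         3.27504261e+02],
       [-9.99999278e-01,  9.41564950e-04,  7.46214980e-04,
         2.26216713e+01],
       [-9.54268911e-04, -2.45149436e-01, -9.69484834e-01,
         1.12333942e+03],
       [ 0.00000000e+00,  0.00000000e+00,  0.00000000e+00,
         1.00000000e+00]])}
{'clock': 0.1, 'joint_positions': array([-1.34139174e+00,  2.77080294e-01, -2.77522988e-02,  1.26799865e+00,
       -1.92489100e-05,  1.46739894e+00]), 'qvel': array([-1.39456384e-04, -2.32523398e-03,  4.20067022e-03, -5.28111543e-05,
       -8.20001628e-05, -8.16357475e-04]), 'effort': array([ 9.14468569e-05, -4.46708179e+01,  2.96128410e+01,  8.42625828e-03,
       -1.09378577e-04,  1.51608322e-05]), 'tcp_pos': array([ 204.00747081, -590.01676078,  230.2529789 ]), 'ee_rot': array([-1.57282237e+00,  1.90884437e-04, -2.80879086e+00]), 'contact_force': array([-0.89670547,  0.37914942, -0.21715713]), 'torque': array([ 0.0124014 , -0.03637463,  0.00906858]), 'grip_width': 85.42748737125572}
```

View pics/scene0.png

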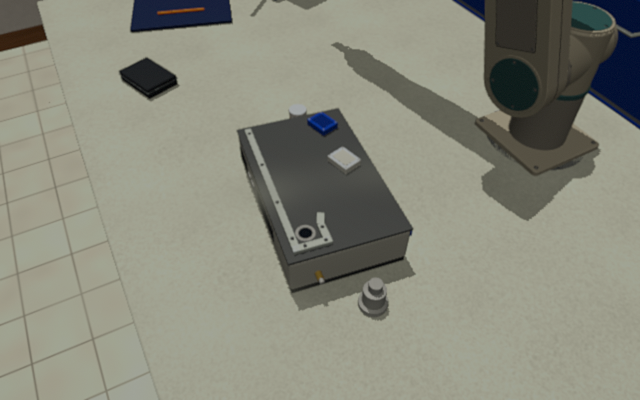

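View pics/top0.png

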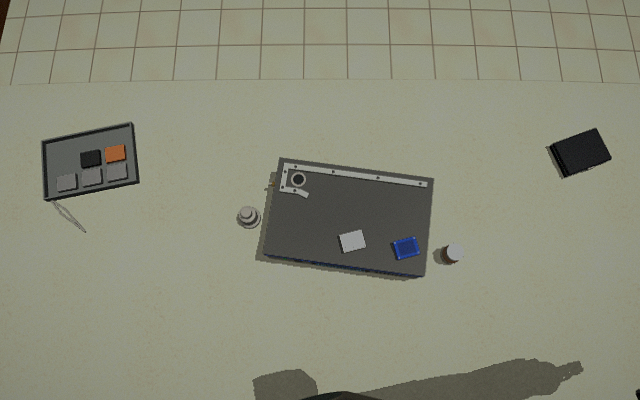

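The reader's rail is on the far (+x) side and the end stop is on the +y side. Blue is at top (406,247), white at (351,240). I'll enlarge to read corners.

```bash
python3 - <<'E'
import cv2
p=cv2.imread("pics/top0.png")
cv2.imwrite("pics/top0c.png",cv2.resize(p[145:285,255:445],None,fx=4.2,fy=4.2,interpolation=cv2.INTER_CUBIC))
p=cv2.imread("pics/scene0.png")
cv2.imwrite("pics/scene0c.png",cv2.resize(p[95:295,230:420],None,fx=3,fy=3,interpolation=cv2.INTER_CUBIC))
E
```

```text
(no output)
```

View pics/top0c.png

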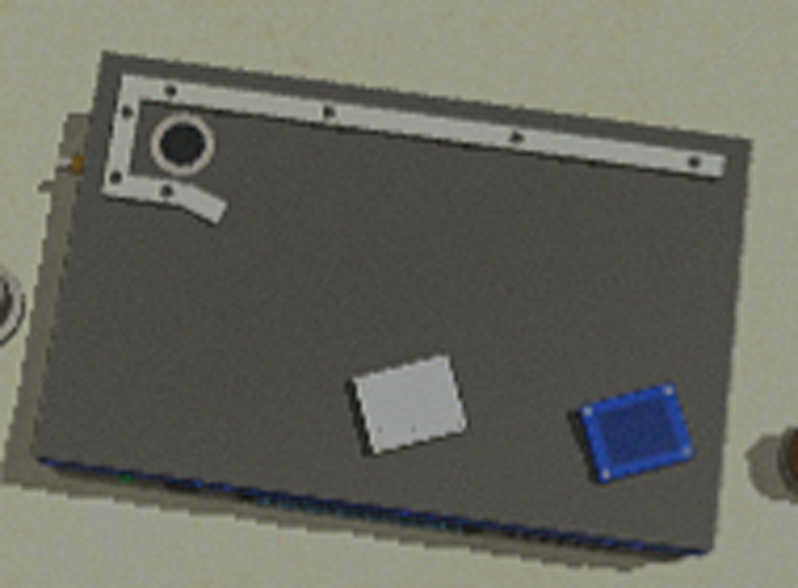

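View pics/scene0c.png

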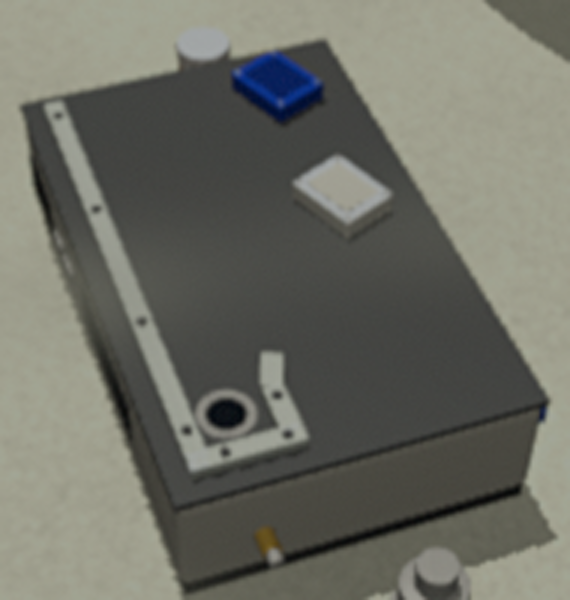

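```bash
cat > vis.py <<'E'
import numpy as np,cv2
from bench import get_calibration
from scipy.optimize import least_squares
def unproj(cam,px,z):
    c=get_calibration(cam);T=c["extrinsics"]
    u=cv2.undistortPoints(np.array(px,float).reshape(-1,1,2),c["camera_matrix"],c["D"]).reshape(-1,2)
    r=np.c_[u,np.ones(len(u))]@T[:3,:3].T; o=T[:3,3]
    return (o+r*((z-o[2])/r[:,2])[:,None])[:,:2]
def proj(cam,P):
    c=get_calibration(cam);E=np.linalg.inv(c["extrinsics"])
    return cv2.projectPoints(np.array(P,float),cv2.Rodrigues(E[:3,:3])[0],E[:3,3],c["camera_matrix"],c["D"])[0].reshape(-1,2)
def top(x):return np.array(x)/4.2+[255,145]
def sc(x):return np.array(x)/3.+[230,95]
def R(a):return np.array([[np.cos(a),-np.sin(a)],[np.sin(a),np.cos(a)]])
def fit(w,m):
    f=lambda q:((np.array(m)@R(q[2]).T+q[:2])-w).ravel()
    s=least_squares(f,[*np.mean(w,0),0]);return s.x,np.abs(f(s.x)).reshape(-1,2).max(1).round(1)
E
python3 - <<'E'
from vis import *
deck=[[100,175],[100,-175],[-120,-175],[-120,175]]
a=unproj("top",top([[103,52],[750,140],[713,550],[38,458]]),100)
b=unproj("scene",sc([[178,505],[22,104],[325,41],[548,401]]),100)
ra,ea=fit(a,deck);rb,eb=fit(b,deck);print("reader",ra,ea,rb,eb)
for n,cam,pts,z in(("port","top",top([[183,145]]),100),("port","scene",sc([[226,413]]),100),
  ("rail bars outer,-y end, outer/inner","top",top([[122,75],[725,157],[722,178]]),108),("railface corner","top",top([[143,97]]),108),
  ("rail","scene",sc([[193,472],[44,104],[64,101],[211,443]]),108),
  ):
    w=unproj(cam,pts,z)
    for r in(ra,rb): print(n,cam,((w-r[:2])@R(r[2])).round(1).tolist())
box=[[20,25],[20,-25],[-20,-25],[-20,25]]
for n,t,s in(("blue",[[582,410],[672,384],[692,457],[603,481]],[[283,106],[233,71],[275,53],[322,87]]),("white",[[353,378],[447,354],[467,429],[375,453]],[[349,222],[294,184],[338,155],[391,192]])):
    for cam,p in(("top",top(t)),("scene",sc(s))):
        print(n,cam,fit(unproj(cam,p,114),box))
w=unproj("top",[[249,214]],64);print("die",w, ((w-ra[:2])@R(ra[2])))
w=unproj("top",[[454,249]],62);print("jar",w, ((w-ra[:2])@R(ra[2])))
E
```

```text
reader [ 5.69121916e+02 -3.25414343e+01 -1.38468891e-01] [1.2 0.3 0.8 1.5] [ 5.70862634e+02 -2.68688844e+01 -1.45051847e-01] [1.8 0.6 1.8 0.8]
port top [[55.2, 124.9]]
port top [[53.5, 119.4]]
port scene [[56.2, 128.4]]
port scene [[54.5, 122.9]]
rail bars outer,-y end, outer/inner top [[87.0, 162.3], [85.8, -160.7], [74.0, -160.1]]
rail bars outer,-y end, outer/inner top [[85.0, 157.0], [86.0, -166.0], [74.2, -165.5]]
railface corner top [[76.3, 149.2]]
railface corner top [[74.4, 143.8]]
rail scene [[87.9, 166.8], [86.9, -155.4], [73.5, -154.0], [72.6, 151.6]]
rail scene [[85.9, 161.5], [87.0, -160.7], [73.6, -159.3], [70.7, 146.2]]
blue top (array([ 4.84067677e+02, -1.49752390e+02,  2.56165987e-01]), array([1.4, 0.6, 1.9, 1.2]))
blue scene (array([ 4.86403461e+02, -1.43405315e+02,  2.06383055e-01]), array([4. , 1.6, 3. , 2.6]))
white top (array([ 4.99541536e+02, -3.47000074e+01,  2.54476991e-01]), array([0.1, 0.2, 0.8, 0.8]))
white scene (array([ 5.01246672e+02, -3.00251123e+01,  2.81627130e-01]), array([1.3, 1.3, 1.4, 1.4]))
die [[570.35526061 197.57149269]] [[-30.54021634 228.08063375]]
jar [[ 489.47236075 -265.60659161]] [[ -46.71794517 -241.82814714]]
```

```bash
cat > h.py <<'E'
from bench import *
import numpy as np
A=-0.142; O=np.array([570.0,-29.7])
c,s=np.cos(A),np.sin(A)
def P(x,y,z): return [float(O[0]+c*x-s*y),float(O[1]+s*x+c*y),z]
def Q(w): d=np.array(w[:2])-O; return np.array([c*d[0]+s*d[1],-s*d[0]+c*d[1],w[2]])
def F(st=None):
    f=(st or get_state())["contact_force"]; return np.array([c*f[0]+s*f[1],-s*f[0]+c*f[1],f[2]])
def rep(t=""):
    st=get_state(); print(t,"t",round(st["clock"],2),"q",Q(st["tcp_pos"]).round(1),"F",F(st).round(1),"yaw",round(st["ee_rot"][2],3),"w",round(st["grip_width"],1))
E
python3 - <<'E'
from h import *
for y in (A,A-np.pi,A+np.pi,A+np.pi/2,A-np.pi/2):
    for p in((-135,-128,160),(20,-128,104),(55,-185,160),(55,-60,104),(55,90,104)):
        j=inverse_kinematics(P(*p),[-np.pi/2,0,y]); print(round(y,2),p,None if j is None else np.round(j,2))
E
```

```text
-0.14 (-135, -128, 160) [-0.46 -0.   -0.51  1.07  0.   -0.32]
-0.14 (20, -128, 104) [-0.38  0.32 -0.26  1.    0.   -0.24]
-0.14 (55, -185, 160) [-0.45  0.34 -0.09  1.14  0.   -0.31]
-0.14 (55, -60, 104) [-0.26  0.36 -0.19  1.02  0.   -0.12]
-0.14 (55, 90, 104) [-0.02  0.39 -0.15  1.03  0.    0.12]
-3.28 (-135, -128, 160) [-0.46 -0.   -0.51  1.07  0.    2.82]
-3.28 (20, -128, 104) [-0.38  0.32 -0.26  1.    0.    2.9 ]
-3.28 (55, -185, 160) [-0.45  0.34 -0.09  1.14  0.    2.83]
-3.28 (55, -60, 104) [-0.26  0.36 -0.19  1.02  0.    3.02]
-3.28 (55, 90, 104) [-0.02  0.39 -0.15  1.03  0.   -3.02]
3.0 (-135, -128, 160) [-0.46 -0.   -0.51  1.07  0.    2.82]
3.0 (20, -128, 104) [-0.38  0.32 -0.26  1.    0.    2.9 ]
3.0 (55, -185, 160) [-0.45  0.34 -0.09  1.14  0.    2.83]
3.0 (55, -60, 104) [-0.26  0.36 -0.19  1.02  0.    3.02]
3.0 (55, 90, 104) [-0.02  0.39 -0.15  1.03  0.   -3.02]
1.43 (-135, -128, 160) [-0.46 -0.   -0.51  1.07  0.   -1.89]
1.43 (20, -128, 104) [-0.38  0.32 -0.26  1.    0.   -1.81]
1.43 (55, -185, 160) [-0.45  0.34 -0.09  1.14  0.   -1.88]
1.43 (55, -60, 104) [-0.26  0.36 -0.19  1.02  0.   -1.69]
1.43 (55, 90, 104) [-0.02  0.39 -0.15  1.03  0.   -1.45]
-1.71 (-135, -128, 160) [-0.46 -0.   -0.51  1.07  0.    1.25]
-1.71 (20, -128, 104) [-0.38  0.32 -0.26  1.    0.    1.33]
-1.71 (55, -185, 160) [-0.45  0.34 -0.09  1.14  0.    1.26]
-1.71 (55, -60, 104) [-0.26  0.36 -0.19  1.02  0.    1.45]
-1.71 (55, 90, 104) [-0.02  0.39 -0.15  1.03  0.    1.69]
```

```bash
python3 - <<'E'
from h import *
import cv2
move_ptp(P(-138,-128,170),[-np.pi/2,0,A]); rep()
move_gripper(15); rep()
move_linear(P(-138,-128,105),100); rep()
for n in("scene","top"):
    p,d=get_image(n); cv2.imwrite(f"pics/{n}1.png",p)
    x0,y0=(230,70) if n=="scene" else (340,170)
    cv2.imwrite(f"pics/{n}1c.png",cv2.resize(p[y0:y0+150,x0:x0+190],None,fx=4,fy=4,interpolation=cv2.INTER_CUBIC))
E
```

```text
t 1.93 q [-137.5 -128.6  170.3] F [-0.4 -0.9 -0. ] yaw -0.143 w 85.2
 t 2.6 q [-138. -128.  170.] F [-0.9 -0.3 -0.8] yaw -0.142 w 15.0
 t 3.4 q [-137.6 -128.1  105.4] F [0.1 0.6 0.5] yaw -0.142 w 15.0
```

View pics/scene1c.png

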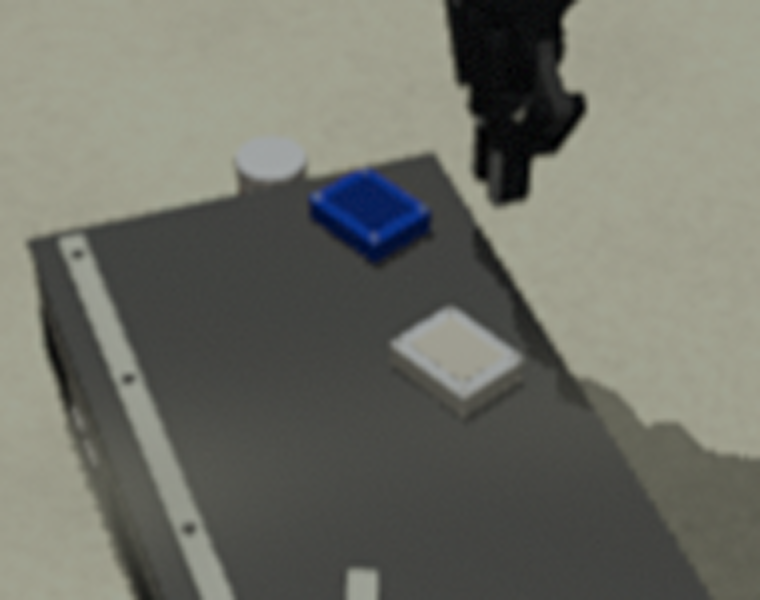

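View pics/top1c.png

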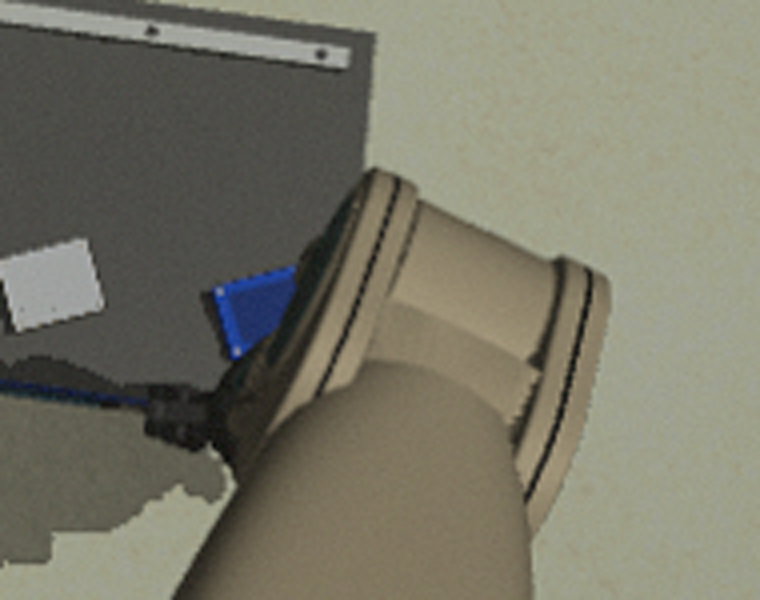

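```bash
python3 - <<'E'
from h import *
from vis import proj
pts=[(-137.6+dx,-128.1+dy,105.4+2) for dy in(22,7.5,-7.5,-22) for dx in(11,-11)]
q=proj("scene",[P(*p) for p in pts]); print(((q-[230,70])*4).round(0).tolist())
E
```

```text
[[494.0, 213.0], [534.0, 204.0], [483.0, 196.0], [523.0, 187.0], [472.0, 178.0], [511.0, 170.0], [462.0, 162.0], [501.0, 154.0]]
```

```bash
python3 - <<'E'
from h import *
import cv2
move_linear(P(-112,-128,105),60); rep()
for x in range(-105,-28,10):
    move_linear(P(x,-128,105),40); f=F(); rep()
    if np.linalg.norm(f)>15: break
p,d=get_image("scene"); cv2.imwrite("pics/scene2c.png",cv2.resize(p[70:220,230:420],None,fx=4,fy=4,interpolation=cv2.INTER_CUBIC))
E
```

```text
t 4.08 q [-111.9 -127.9  104.8] F [-0.6  0.5  0.1] yaw -0.142 w 15.1
 t 4.41 q [-104.8 -128.   105. ] F [-0.9 -0.4  0.1] yaw -0.142 w 14.6
 t 4.81 q [ -94.6 -128.   105.1] F [ 1.4 -0.5  1.7] yaw -0.142 w 15.3
 t 5.21 q [ -84.7 -128.   105. ] F [0.4 0.4 0.4] yaw -0.142 w 15.3
 t 5.61 q [ -74.7 -128.   105.1] F [ 0.5  0.2 -0.1] yaw -0.142 w 15.0
 t 6.01 q [ -64.7 -128.   105. ] F [-1.2 -0.2  0.1] yaw -0.142 w 15.2
 t 6.41 q [ -54.7 -128.   105. ] F [-0.6 -0.4 -0.3] yaw -0.142 w 15.5
 t 6.81 q [ -44.7 -128.   105. ] F [-0.1 -0.9 -1. ] yaw -0.142 w 15.2
 t 7.21 q [ -34.7 -128.   105. ] F [ 1.1  0.4 -0.3] yaw -0.142 w 15.1
```

View pics/scene2c.png

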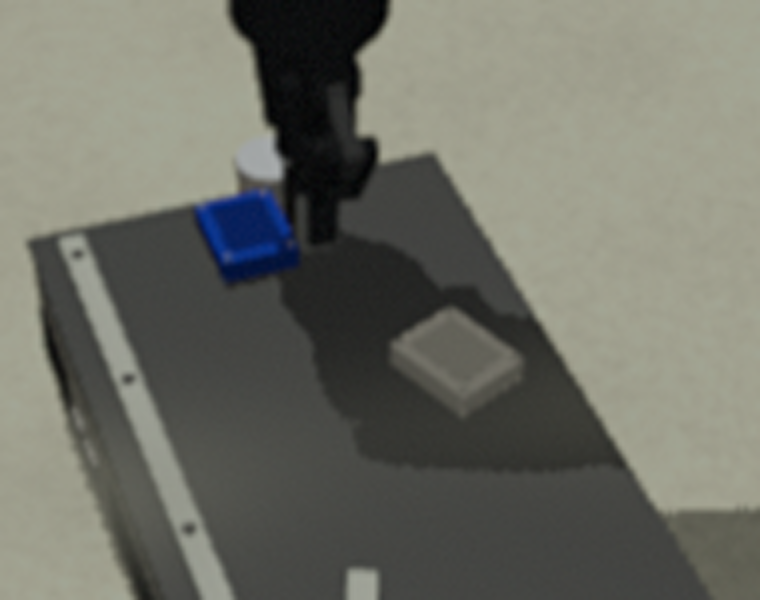

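Blue (crop ~(248,235)) has turned square to the fingers, and white hasn't moved. Continuing to the rail with force checks.

```bash
python3 - <<'E'
from h import *
import cv2
move_linear(P(10,-128,105),45); rep()
x=10
while x<40:
    x+=1.0
    move_linear(P(x,-128,105),15); f=F()
    if abs(f[0])>4: break
rep(); wait(0.3); rep()
p,d=get_image("scene"); cv2.imwrite("pics/scene3c.png",cv2.resize(p[70:220,230:420],None,fx=4,fy=4,interpolation=cv2.INTER_CUBIC))
E
```

```text
t 8.41 q [   9.7 -127.9  104.9] F [ 0.3  0.2 -0.3] yaw -0.142 w 14.6
 t 12.41 q [  24.7 -128.   104.7] F [-4.8 -0.1  0.9] yaw -0.142 w 14.9
 t 12.71 q [  24.7 -127.9  104.7] F [-4.9 -1.1  2.2] yaw -0.142 w 14.9
```

View pics/scene3c.png

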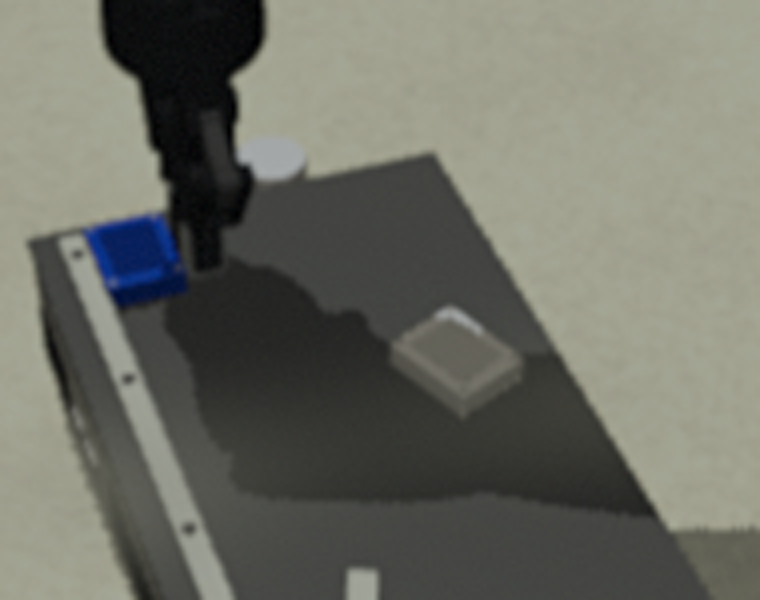

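Contact against the rail at the predicted x. I'll back off and look at it unobstructed, staging behind it for the slide.

```bash
python3 - <<'E'
from h import *
import cv2
move_linear(P(15,-128,105),80)
move_linear(P(0,-135,165),150); rep()
move_ptp(P(52,-200,165),[-np.pi/2,0,A-np.pi/2]); rep()
for n in("scene","top"):
    p,d=get_image(n)
    x0,y0=(230,70) if n=="scene" else (340,150)
    cv2.imwrite(f"pics/{n}4c.png",cv2.resize(p[y0:y0+150,x0:x0+190],None,fx=4,fy=4,interpolation=cv2.INTER_CUBIC))
E
```

```text
t 13.61 q [   0.4 -135.   165. ] F [-0.5  0.4 -0.9] yaw -0.142 w 15.2
 t 14.95 q [  51.5 -199.7  164.1] F [ 0.4 -0.  -0.1] yaw -1.712 w 15.0
```

View pics/scene4c.png

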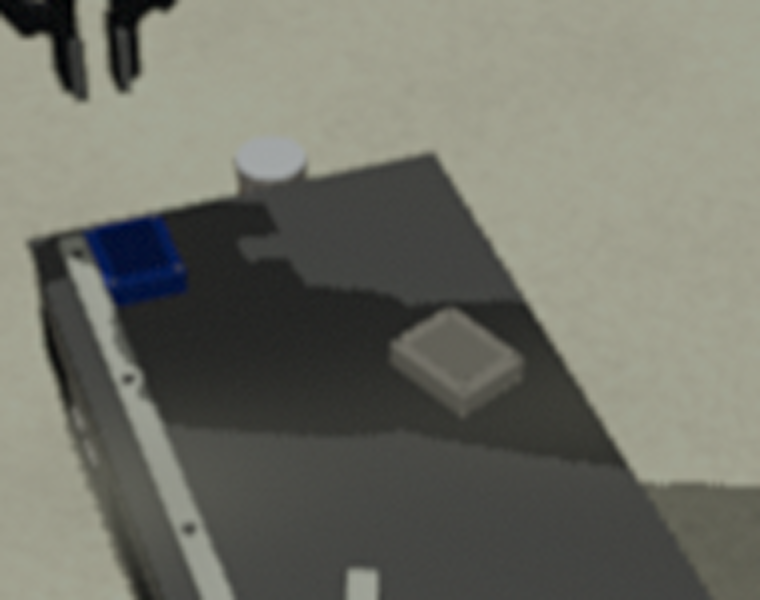

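View pics/top4c.png

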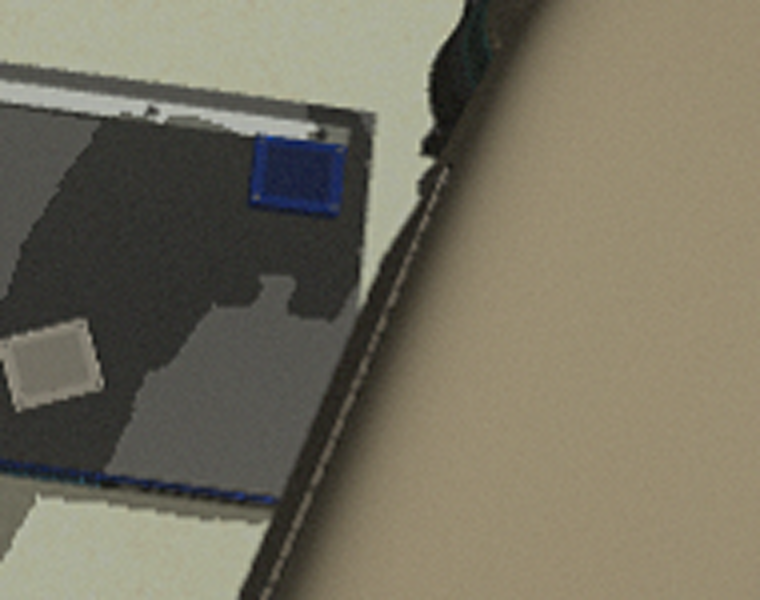

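Blue is flush with the rail, its -y end just inside the rail's end. Now sliding along.

```bash
python3 - <<'E'
from h import *
import cv2
move_gripper(4)
move_linear(P(52,-195,105),90); rep()
X=lambda y:52+2.5*(y+170)/260
for y in (-172,-160,-140,-110,-80,-50,-20,10,30):
    move_linear(P(X(y),y,105),40); rep()
    if np.linalg.norm(F())>12: break
for n in("scene","top"):
    p,d=get_image(n)
    x0,y0=(230,110) if n=="scene" else (250,130)
    cv2.imwrite(f"pics/{n}5c.png",cv2.resize(p[y0:y0+150,x0:x0+190],None,fx=4,fy=4,interpolation=cv2.INTER_CUBIC))
E
```

```text
t 16.13 q [  52.4 -195.2  105.4] F [ 0.2 -0.5 -0.3] yaw -1.713 w 4.2
 t 16.86 q [  52.  -171.9  105. ] F [-0.6  0.3 -0.3] yaw -1.713 w 3.8
 t 17.31 q [  52.1 -159.7  105. ] F [ 0.8  0.5 -0.2] yaw -1.712 w 4.0
 t 17.96 q [  52.3 -139.8  105. ] F [-0.9 -0.3 -0.8] yaw -1.712 w 3.7
 t 18.86 q [  52.6 -110.   105. ] F [-0.5  0.8  0.2] yaw -1.713 w 4.3
 t 19.76 q [ 52.9 -80.  105. ] F [ 0.7 -1.5 -0.9] yaw -1.713 w 3.9
 t 20.66 q [ 53.2 -50.  105. ] F [0.8 0.6 0.8] yaw -1.713 w 4.1
 t 21.56 q [ 53.5 -20.  105. ] F [-0.1  0.6 -0.6] yaw -1.713 w 3.9
 t 22.46 q [ 53.8  10.  105. ] F [-0.2 -0.4  0.2] yaw -1.713 w 4.2
 t 23.11 q [ 53.9  30.2 105. ] F [-0.1  0.6  0.2] yaw -1.712 w 4.1
```

View pics/scene5c.png

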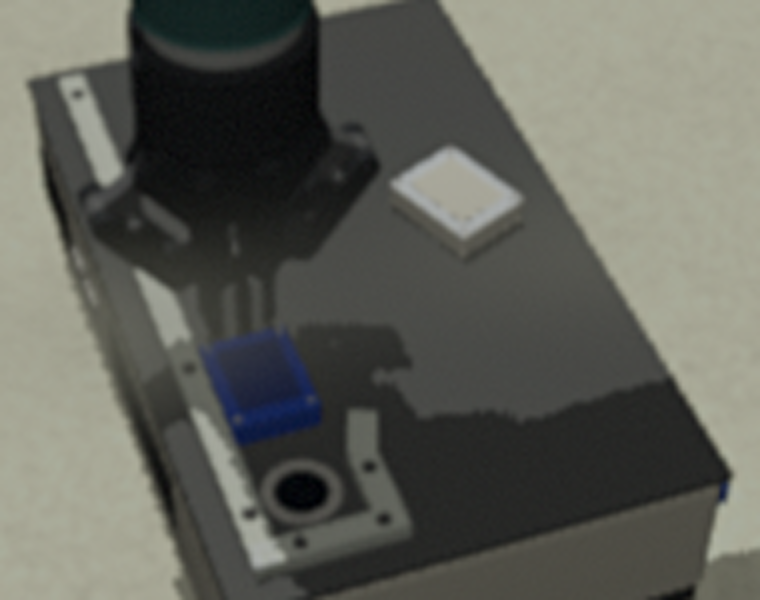

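View pics/top5c.png

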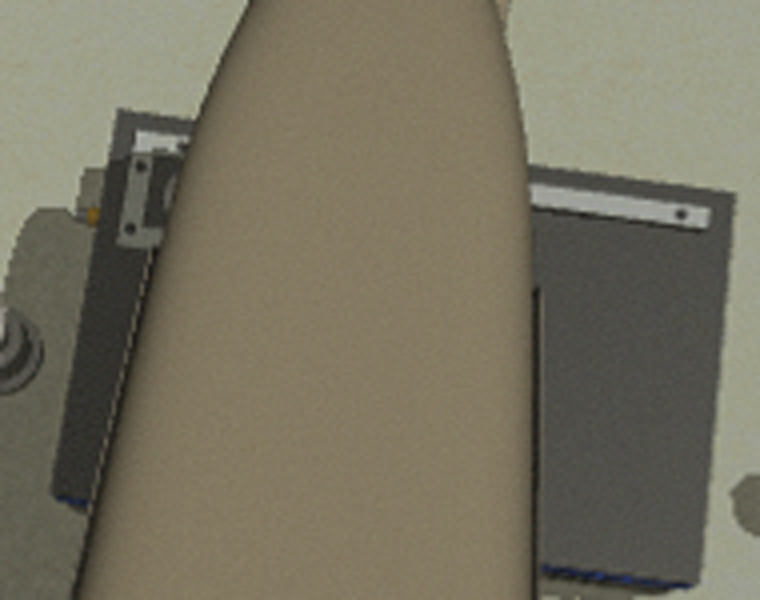

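```bash
python3 - <<'E'
from h import *
from vis import proj
for y in(41,91):
  for x in(75,35): print(x,y,((proj("scene",[P(x,y,114),P(x,y,100)])-[230,110])*4).round(0).tolist())
print(((proj("scene",[P(75,150,108),P(75,150,100),P(75,-160,108),P(75,60,108)])-[230,110])*4).round(0).tolist())
E
```

```text
75 41 [[196.0, 339.0], [197.0, 361.0]]
35 41 [[283.0, 317.0], [283.0, 339.0]]
75 91 [[230.0, 421.0], [231.0, 443.0]]
35 91 [[320.0, 398.0], [320.0, 419.0]]
[[274.0, 535.0], [275.0, 547.0], [81.0, 71.0], [209.0, 379.0]]
```

```bash
python3 - <<'E'
from bench import *
import cv2
p,d=get_image("scene")
cv2.imwrite("pics/scene6c.png",cv2.resize(p[180:260,265:345],None,fx=7,fy=7,interpolation=cv2.INTER_CUBIC))
E
```

```text
(no output)
```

View pics/scene6c.png

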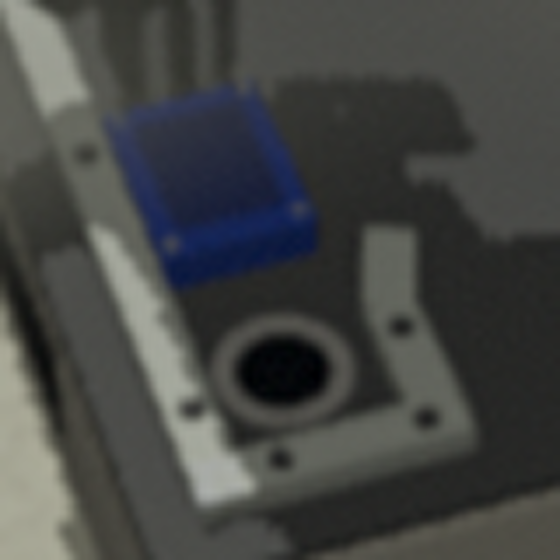

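Predicted flush corners match the visible right-hand edge, but the rail-side edge is too blurred to be sure. While still clear of the pocket, I'll do a light press from the side to confirm and re-seat it.

```bash
python3 - <<'E'
from h import *
move_linear(P(50,20,105),80)
move_linear(P(20,10,150),150)
move_ptp(P(5,62,150),[-np.pi/2,0,A]); move_gripper(10)
move_linear(P(5,62,105),110); rep()
x=18; move_linear(P(x,62,105),50)
while x<32:
    x+=1.0
    move_linear(P(x,62,105),15); f=F(); print(x,f.round(1))
    if abs(f[0])>4: break
wait(0.1);rep()
E
```

```text
t 26.18 q [  5.  62. 105.] F [-0.3  0.5  0.4] yaw -0.142 w 9.6
19.0 [-0.3 -1.3  0.5]
20.0 [-0.1  0.6 -0.7]
21.0 [ 0.7 -0.  -0.9]
22.0 [-0.2 -0.1  0.3]
23.0 [-0.4 -0.5 -0.7]
24.0 [-0.3 -1.  -0.6]
25.0 [-1.  -0.2  0.1]
26.0 [-4.4 -0.7  2.2]
 t 28.68 q [ 24.8  62.  104.7] F [-5.1 -0.4  1.6] yaw -0.142 w 10.0
```

The rail contact is at the same x as before (24.8 vs 24.7), so it was flush and the frame is well aligned. Now the final slide.

```bash
python3 - <<'E'
from h import *
import cv2
move_linear(P(12,60,105),80)
move_linear(P(15,40,150),150)
move_ptp(P(53.5,15,150),[-np.pi/2,0,A-np.pi/2]); move_gripper(4)
move_linear(P(53.5,15,105),110); rep()
move_linear(P(53.5,28,105),50)
move_linear(P(54.3,76,105),40); rep()
y=76
while y<102:
    y+=1.0
    move_linear(P(54.3+(y-76)*0.03,y,105),15); f=F()
    if abs(f[1])>6: print(y,f.round(1)); break
wait(0.1);rep()
p,d=get_image("scene")
cv2.imwrite("pics/scene7c.png",cv2.resize(p[180:260,265:345],None,fx=7,fy=7,interpolation=cv2.INTER_CUBIC))
E
```

```text
t 31.64 q [ 53.4  15.  104.8] F [-0.2  1.   0.2] yaw -1.713 w 4.1
 t 33.4 q [ 54.3  75.8 105. ] F [ 0.4 -0.3  0. ] yaw -1.713 w 3.9
90.0 [-0.1 -7.4  2.4]
 t 37.0 q [ 54.7  88.1 105. ] F [-0.7 -6.6  1.9] yaw -1.714 w 3.7
```

View pics/scene7c.png

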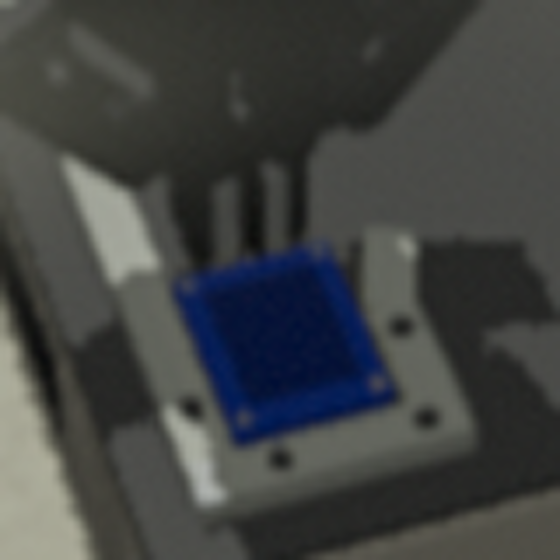

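Firm contact at the expected end stop. Retreating clear and checking from both cameras.

```bash
python3 - <<'E'
from h import *
import cv2
move_linear(P(53,70,105),80)
move_linear(P(45,50,190),150)
move_ptp([300,-400,260],[-np.pi/2,0,A-np.pi/2-.5]); rep()
for n in("scene","top"):
    p,d=get_image(n); cv2.imwrite(f"pics/{n}8.png",p)
    x0,y0=(265,180) if n=="scene" else (260,145)
    cv2.imwrite(f"pics/{n}8c.png",cv2.resize(p[y0:y0+80,x0:x0+80],None,fx=7,fy=7,interpolation=cv2.INTER_CUBIC))
E
```

```text
t 40.09 q [-214.3 -404.3  259.8] F [-0.4  0.5 -0.5] yaw -2.212 w 4.0
```

View pics/scene8c.png

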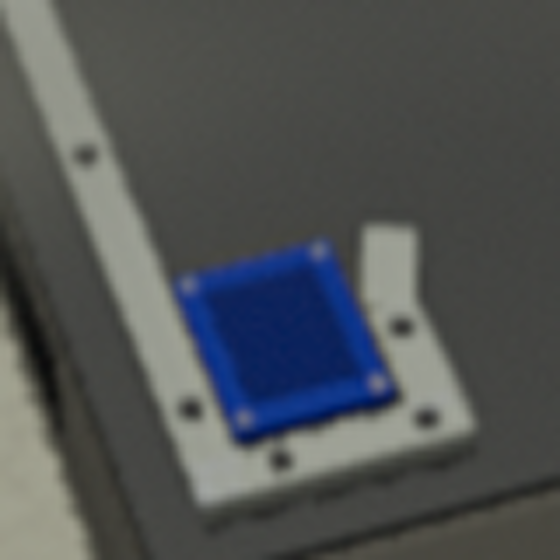

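View pics/top8c.png

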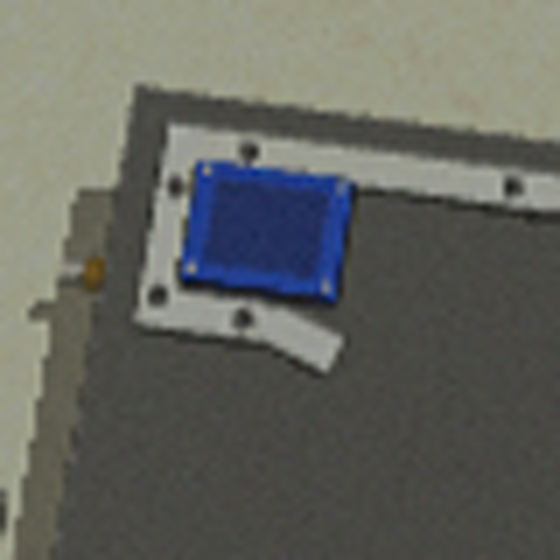

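View pics/top8.png

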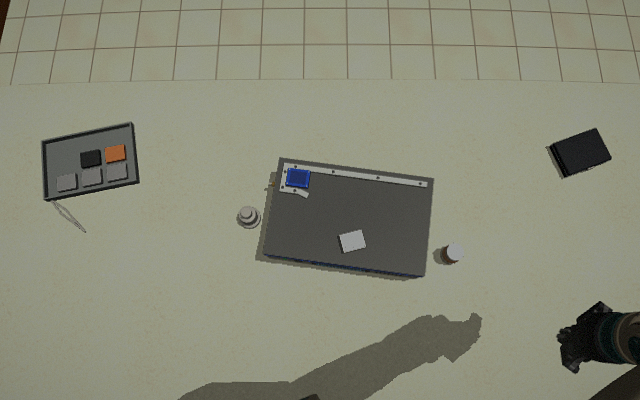

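```bash
python3 - <<'E'
from vis import *
box=[[20,25],[20,-25],[-20,-25],[-20,25]]
def rf(cam,bars,pts,off):
    # local frame from the bars (z=108) in the same picture: outer corner rail/stop
    w=unproj(cam,np.array(pts)/7.+off,114); q,e=fit(w,box); return q,e
r=np.array([569.12,-32.54]),-.1385
q,e=rf("top",None,[(197,160),(355,183),(338,300),(180,283)],[260,145]);print("top",(q[:2]-r[0])@R(r[1])-[55,125],q[2]-r[1],e)
r=np.array([570.86,-26.87]),-.145
q,e=rf("scene",None,[(233,440),(175,288),(322,241),(397,395)],[265,180]);print("scene",(q[:2]-r[0])@R(r[1])-[55,125],q[2]-r[1],e)
# port offsets earlier per same frames for reference: top (0.2,-0.1); scene (-0.5,-2.1)
E
```

```text
top [-0.60005132 -0.18867401] 0.010092129188350535 [0.6 0.7 0.5 0.3]
scene [0.28632995 0.30034594] 0.012376632981299651 [0.7 1.6 0.7 0.3]
```

Both views put the carrier within about 0.6 mm of home and square to 0.012 rad. The white carrier, jar and die are at their starting pixels, and the robot is clear.

```bash
python3 - <<'E'
from h import *
rep(); sign_off()
E
```

```text
t 40.19 q [-214.3 -404.2  259.8] F [ 0.1 -0.2 -0.2] yaw -2.211 w 4.0
the job is handed in; nothing more can be done
```

The blue carrier is home in the corner pocket as far as my checks can tell, and I handed the job in at 40.2 s. The sign-off gives no verdict.

**What I did:** With the fingers nearly closed, I pushed the carrier square against the rail. I then slid it along to just before the pocket and pressed it lightly from the side to check it was still flush. Last, I slid it in until it met the end stop. The pushing force stayed below about 8 N at every reading.

**Last checks:**

| Check | Result |
|---|---|
| Rail contact before the pocket | At the same place both times (24.7 and 24.8 mm), so the carrier was flush |
| Final position, top camera | -0.6 mm in x and -0.2 mm in y from home, turned 0.010 rad |
| Final position, scene camera | +0.3 mm in x and +0.3 mm in y from home, turned 0.012 rad |
| White carrier, jar and die | Same place in the top picture, checked by eye |
| Robot | Parked clear, no contact force |

**What disagreed:** The two cameras placed the reader about 5 mm apart in world y. I drove the arm with their average and relied on touch at the rail and end stop. Each final position above is measured relative to the reader in that camera's own picture. In the scene camera, the port itself measured about 2 mm off its expected y, so that y value is less certain.

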